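# Chock a printed roller on the sloping inspection plate

## Robot

A 6-joint arm with a two-finger parallel gripper is mounted at the origin on the work surface. World frame = base frame: x ahead of the robot, y to its left, z up, the work surface at z = 0. Lengths are in m, angles in rad, forces in N, time in s.
With the tool pointing down it reaches from about 0.375 to 0.975 m from the base axis. Payload 3.8 kg.
Tool frame: the origin (TCP) lies midway between the tips of the shut fingers; the grasp point (between the pads) lies 19 mm behind it; z points along the fingers, y is the line along which they close (so a half turn about z gives the same grasp; the last joint's range is limited). The gripper opens to 85 mm and grips with 20 to 120 N. Pads are 22 mm wide; open, the fingers measure 114 mm over their backs; the gripper's body (76 mm by 85 mm) begins 54 mm behind the grasp point. The pads swing forward as they close: fully open they stand 13 mm farther back than shut.
Start: joints at [-1.28, 0.264, 1.604, -0, 1.274, -0.037], TCP at [0.217, -0.639, 0.231] pointing down, gripper open.
Joint ranges: [-2.63, 2.63], [-0.94, 2.18], [0.31, 2.57], [-1.31, 4.45], [0, 2.66], [-2.55, 2.55]. Speed limits (rad/s): [2.57, 2.57, 3.14, 3.14, 3.14, 3.14].

## Interface

Orientations are given as a rotation vector (axis times angle).
In Python, from workcell import bot, cams gives the robot as it stands.
- The arm moves only by the tool play_rows, never from a script. Its argument "rows" is a list of rows, each a list of 2 entries, a list of its own where there are three numbers: the shift along the tool's x, y, z scaled (see below), then the turn, a rotation vector about the tool's x, y, z scaled (see below). A call has 1 to 20 rows; each row is the pose to reach, as a shift and turn from the pose commanded when the call began, along the tool's axes at that moment; what a row does not reach only later rows make up. The controller multiplies each number of a shift by 250 mm and each number of a turn by 45 degrees. A row lasts 1/12 s, in which the tool goes at most 41.7 mm and 7.16 degrees, less where a joint would pass 70% of its speed; a pose out of reach is approached as far as the arm can. A call with a number of a shift or a turn outside -1 to 1 is refused whole. A call with a gripper value outside its range is refused whole. "claw" is the opening, from -1 (shut) to 1 (fully open), set as the call begins (left out, the last holds). The fingers move at their own pace and stop on an object; "newtons" is the grip in N (left out, the last holds). Time passes only in rows, so rows that repeat a pose let the fingers close. It gives the time, the measured TCP pose, the force, the opening and the grip force at its end, in the units of the state.
- bot.read_state(): the state, without advancing time (a new reading comes with each control period).
- cams.read_camera(name): name is "side" or "top"; returns a dict with "image" (420x560x3 uint8, red, green, blue), "K" (3x3 intrinsics, pixels), "k1" (the pictures are not rectified: a ray, as slopes to the right and down, at radius r is drawn at 1 + k1 r^2 times it, then the intrinsics apply), "T" (4x4, takes a point from camera to world coordinates). Camera axes: x right, y down, z forward; pixel columns grow to the right and rows downward; lengths in m; the calibration is good to about 2 mm. A picture is of the moment at which its call begins. There is no depth.
- bot.finish_job(): hands the job in; it is judged then, once.
The state is a dict: "time": time; "q": joint angles; "joint_vel": joint speeds; "joint_torque": joint torques, N m; "tool_pos": TCP position; "tcp_rot": TCP orientation; "wrist_force": force on the tool from outside, world axes, zero at the start; "torque": the same for the moment, N m; "width": opening from 0.0 (shut) to 1.0 (fully open); "grip_force": force on a finger pad.
Only numpy, scipy, OpenCV 4.12 (cv2) and the standard library are available. Lean on these libraries where they do the work, as an engineer would, in place of code of your own. Each camera call takes 0.05 s, during which the arm holds its last target. There are 200 camera calls.

## Task

Set the orange chock squarely on the yellow patch of the sloping plate, its slanted face uphill, and let it go. Then put the black roller on the plate centrally against that slanted face, lying level across the slope, and only let go of it once it is resting against the chock, so that it never rolls or drops. Do not bump the magnifier above the plate, and leave the two printed ducks and the cube where they are.

Things in the scene. Friction and masses are not known exactly. Their poses are not given: they have to be found in the camera images.
- plate: Sand-coloured build plate on a stand, sloping 10 deg, low edge to the right (-y side); 6 mm thick. Origin: centre of the yellow patch (60 along x by 56 mm) on its top surface, 45 mm above the table. x points uphill (to the left, about +y), y across, z square to the surface. Spans x -60 to +120, y -95 to +95 mm. Place and yaw (+/-0.25) vary; stand and magnifier go with it.
- lens: Magnifier: clear pane in a white frame above the uphill part of the plate. Origin: on the table below the patch centre; x level, uphill; z up. Frame: x 20 to 110, y -95 to 95, z 205 to 219 mm, on 12 mm posts at x 110, y +/-89. It overhangs the chocked roller (axis then at x 32, z 79), so an upright hand does not fit: lean it downhill (to the right) by 35 to 40 deg.
- chock: Orange wedge, 0.25 kg, 44 mm wide (y), 40 high, flat parallel sides. Origin in the underside; upright block from x -30 to 0, then the slanted face falls from (x 0, z 40) to (x 20, z 0): +x is the slanted side. Starts upright on the table, +x to the left (+y) within 0.5 rad. A hand leaning 35 deg on the plate must grip it leaning 25 deg (towards -x). It does not slide on the plate.
- roller: Black cylinder with two blue bands, 56 mm diameter, 54 long, 0.12 kg, flat ends to grip. Origin: its centre; y is its level axis; x and z turn as it rolls. Starts in the grey cradle. Chocked, its centre is at x 37, y 0, z 28 mm in the chock's frame. Unchocked it rolls down the plate.
- cradle: Grey rest fixed to the table, 70 (x) by 28 mm (y), stops 18 mm high. Holds the roller with its axis along y, 36 mm above the table; the roller's ends stick out 13 mm on both sides. Origin: centre of the underside; its x points to +y within 0.5 rad. Cradle and chock both stand right of the plate, one nearer the robot, one farther, either way.
- duck_a: Bystander: black printed duck, 46 mm across, 58 mm tall. Origin: centre of its underside.
- duck_b: Bystander: the other black printed duck, same size. Origin: centre of its underside.
- cube: Bystander: black printed cube, 32 mm. Origin: centre of its underside.
Not all that is in view belongs to the job. Of the things shaped like the chock, the orange one is meant.

How it is judged:
By the outcome, as a careful person would: the job done as asked, in the order asked, and still so for the second after the job is handed in, with the robot touching nothing.
It also fails if it takes over 59 s, if anything falls off the work surface, if the arm or the gripper's body presses on something with over 40 N, if the wrist force passes 120 N, or if a joint passes its speed limit or range.

## Working session

There is one attempt and no reset: what is moved stays moved. The work goes in short steps, Python scripts to look and compute and a tool call to move; the robot and the scene stay as the last step left them, time stands still between calls to the robot, and variables do not carry over. Pictures are saved under pics/ and viewed, at most 10 in all, crops included, and the job is handed in when it is done.

Besides the shell and the picture viewer there is one more tool, called after "Request:" as name([rows], argument=value, ...), one row to a line, values as JSON. play_rows: Moves the arm, as the interface text tells. Its arguments: {"type":"object","properties":{"rows":{"type":"array","items":{"type":"array"}},"claw":{"type":"number"},"newtons":{"type":"number"}},"required":["rows"]}

```bash
ls; mkdir -p pics
python3 - <<'E'
from workcell import bot, cams
import cv2,numpy as np
for n in ("side","top"):
    c=cams.read_camera(n); cv2.imwrite(f"pics/{n}0.png",c["image"][:,:,::-1]); np.save(f"{n}0.npy",c,allow_pickle=True)
    print(n,c["K"],c["k1"],c["T"])
print(bot.read_state())
E
```

```text
pics
side [[410.13394418   0.         277.67818636]
 [  0.         410.13394418 211.55895758]
 [  0.           0.           1.        ]] -0.076960338259509 [[ 0.94968491 -0.18180355  0.25504125  0.3505421 ]
 [-0.31306195 -0.5757689   0.75530284 -0.69907369]
 [ 0.00952808 -0.79714342 -0.60371481  0.63222728]
 [ 0.          0.          0.          1.        ]]
top [[512.19612939   0.         268.76778269]
 [  0.         512.19612939 205.60148614]
 [  0.           0.           1.        ]] -0.13292281969547087 [[ 9.03307913e-03 -9.98432540e-01  5.52346571e-02  5.11473124e-01]
 [-9.99959127e-01 -8.99810506e-03  8.81856475e-04  7.98914234e-03]
 [-3.83466953e-04 -5.52403654e-02 -9.98473012e-01  1.39736463e+00]
 [ 0.00000000e+00  0.00000000e+00  0.00000000e+00  1.00000000e+00]]
{'time': 0.1, 'q': array([-1.27988742e+00,  2.64649024e-01,  1.60528050e+00, -1.95161491e-05,
        1.27373366e+00, -3.69140370e-02]), 'joint_vel': array([ 0.00150461, -0.00238766, -0.00280311,  0.00022955, -0.00044821,
        0.00111311]), 'joint_torque': array([ 1.93398200e-04, -5.16706181e+01, -3.68589163e+01, -6.85698964e-06,
        6.28957583e-03, -4.01780540e-05]), 'tool_pos': array([ 0.21712271, -0.63839526,  0.23008269]), 'tcp_rot': array([-3.09745902e+00, -5.12314456e-01,  4.40714858e-04]), 'wrist_force': array([-0.93618896,  0.73443539, -0.09293016]), 'torque': array([-0.02466091,  0.00330927,  0.02881507]), 'grip_force': 0.0, 'width': 0.9956632043146322}
```

View pics/top0.png

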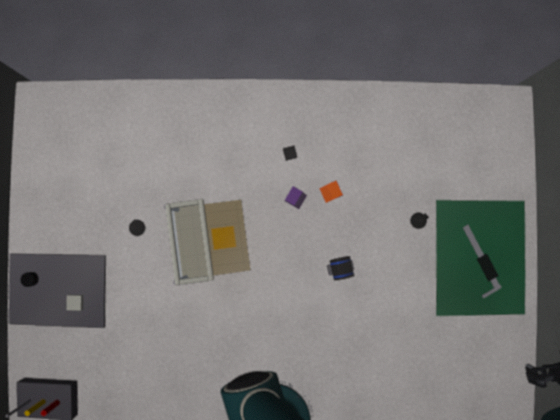

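View pics/side0.png

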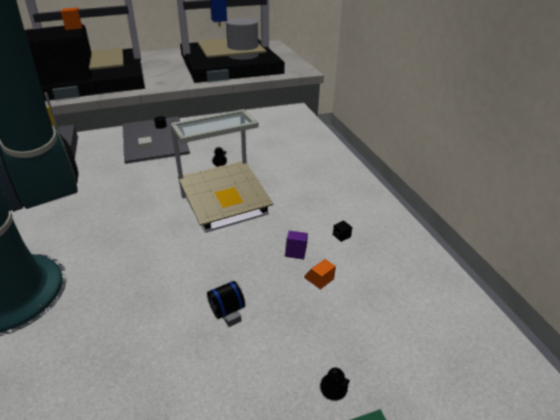

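The chock candidates are the orange wedge at top (331,191) / side (321,273) and the purple wedge at top (295,197) / side (297,245). The orange one fits the description by colour, so I'll confirm it enlarged.

Run:
```python
import cv2,numpy as np
t=cv2.imread("pics/top0.png");s=cv2.imread("pics/side0.png")
f=lambda a,k:cv2.resize(a,None,fx=k,fy=k,interpolation=cv2.INTER_CUBIC)
a=f(t[165:290,270:370],4.5); b=f(s[215:330,200:360],4.5)   # 450x562 ; 720x517
a=f(t[170:285,275:365],4); b=f(s[222:332,200:360],2.8)
h=600;can=np.zeros((600,800,3),np.uint8)
can[:460,:360]=a; can[:308,360:800]=b[:308,:440]
cv2.imwrite("pics/c1.png",can)
p=f(t[185:300,155:260],5)
cv2.imwrite("pics/c2.png",p)
```

```text
(no output)
```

View pics/c1.png

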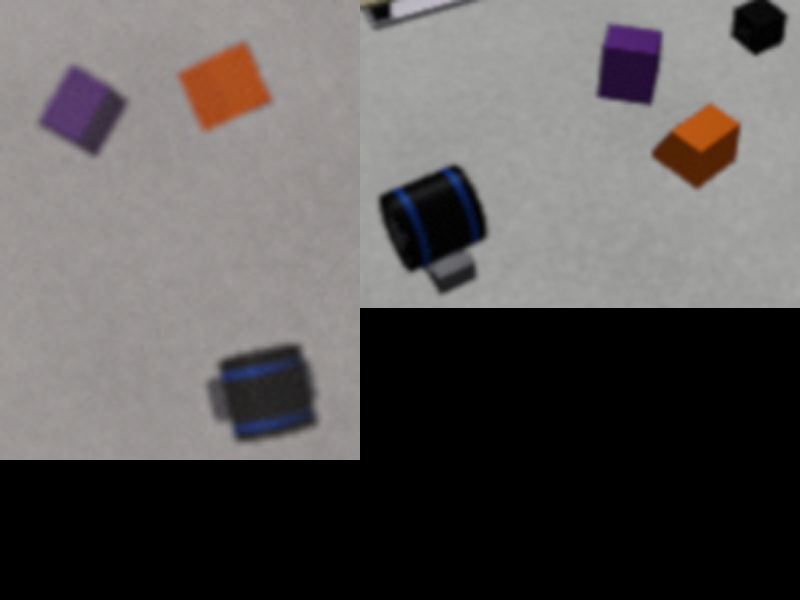

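View pics/c2.png

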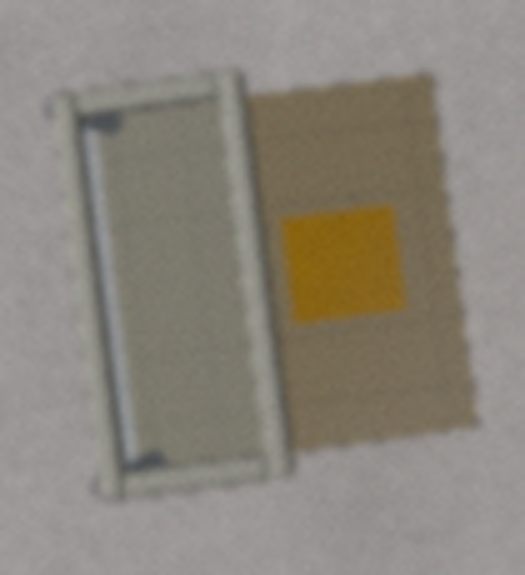

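The crop confirms it. The orange wedge's slanted tip points left, at side (305,276), and it's separate from the purple decoy. The yellow patch is at top (224,238), and the roller is in its cradle at top (341,268) with the bands on its ends. Next I'll fit silhouettes in both views.

```bash
cat > vis.py <<'E'
import cv2,numpy as np
from scipy.optimize import minimize
from scipy.spatial.transform import Rotation as R
S=8
def proj(c,P):
    Ti=np.linalg.inv(c["T"]); p=P@Ti[:3,:3].T+Ti[:3,3]; s=p[:,:2]/p[:,2:]
    s=s*(1+c["k1"]*(s**2).sum(1,keepdims=True)); return s*[c["K"][0,0],c["K"][1,1]]+c["K"][:2,2]
def soft(c,P,box):
    x0,y0,x1,y1=box; m=np.zeros(((y1-y0)*S,(x1-x0)*S),np.uint8)
    h=cv2.convexHull(((proj(c,P)-[x0,y0]+.5)*S-.5).astype(np.float32))
    cv2.fillConvexPoly(m,np.round(h*16).astype(np.int32),255,shift=4)
    return cv2.blur(cv2.resize(m,None,fx=1/S,fy=1/S,interpolation=cv2.INTER_AREA),(3,3))/255.
def fit(views,model,x0,steps):
    """views: (cam, mask float image, box)"""
    def cost(x):
        P=model(x); return sum(((soft(c,P,b)-cv2.blur(m[b[1]:b[3],b[0]:b[2]],(3,3)))**2).sum() for c,m,b in views)
    x0=np.array(x0,float); st=np.array(steps)
    for k in (1,.3):
        sim=np.vstack([x0]+[x0+k*st*e for e in np.eye(len(x0))])
        r=minimize(cost,x0,method="Nelder-Mead",options=dict(initial_simplex=sim,maxiter=400,xatol=1e-6,fatol=1e-4)); x0=r.x
    return r.x,r.fun
rz=lambda a:R.from_euler("z",a).as_matrix()
Ry=lambda d:R.from_euler("y",d,degrees=True).as_matrix()
CH=np.array([[x,y,z] for y in(-.022,.022) for x,z in((-.03,0),(.02,0),(0,.04),(-.03,.04))])
th=np.linspace(0,2*np.pi,48,endpoint=False)
CY=np.array([[.028*np.cos(t),y,.028*np.sin(t)] for y in(-.027,.027) for t in th])
PA=np.array([[x,y,0] for x in(-.03,.03) for y in(-.028,.028)])
def hsv(c): return cv2.cvtColor(c["image"],cv2.COLOR_RGB2HSV)
def morange(c): h=hsv(c); return ((h[...,0]<14)&(h[...,1]>150)).astype(float)
def myellow(c): h=hsv(c); return ((h[...,0]>=16)&(h[...,0]<28)&(h[...,1]>190)).astype(float)
E
cat > m1.py <<'E'
from vis import *
t=np.load("top0.npy",allow_pickle=True).item(); s=np.load("side0.npy",allow_pickle=True).item()
def mroll(c):
    h=hsv(c); return ((h[...,2]<75)|((h[...,0]>100)&(h[...,0]<130)&(h[...,1]>90))).astype(float)
def ms(c,f,b): return (c,f(c),b)
V={"chock":[ms(t,morange,(312,172,352,210)),ms(s,morange,(298,252,345,295))],
"roller":[ms(t,mroll,(320,245,365,290)),ms(s,mroll,(200,272,250,324))],
"patch":[ms(t,myellow,(200,215,250,260)),ms(s,myellow,(205,180,250,215))]}
M={"chock":lambda x:CH@rz(x[2]).T+[x[0],x[1],0],
"roller":lambda x:CY@rz(x[2]).T+[x[0],x[1],.036],
"patch":lambda x:PA@(rz(x[2])@Ry(-10)).T+[x[0],x[1],.045]}
I={"chock":(.6,-.11,1.57),"roller":(.43,-.13,1.57),"patch":(.5,.12,1.57)}
# inits: top ray at height
def ray(c,u,v,z):
    q=cv2.undistortPoints(np.array([[[u,v]]],float),c["K"],np.array([c["k1"],0,0,0,0.]))[0,0]
    d=c["T"][:3,:3]@[*q,1]; o=c["T"][:3,3]; return (o+d*(z-o[2])/d[2])[:2]
C={"chock":(331,191,.02),"roller":(341,268,.036),"patch":(224,238,.045)}
for n in V:
    x0=[*ray(t,*C[n]),1.57]
    for vs,l in((V[n],"both"),(V[n][:1],"top"),(V[n][1:],"side")):
        best=min((fit(vs,M[n],[x0[0],x0[1],a],[.01,.01,.2]) for a in(1.2,1.57,1.95)),key=lambda r:r[1])
        print(n,l,np.round(best[0],4),round(best[1],2),[int(v[1][v[2][1]:v[2][3],v[2][0]:v[2][2]].sum()) for v in vs])
for n,u,v,z in(("purple",295,197,.02),("cube",290,153,.016)): print(n,ray(t,u,v,z))
E
python3 m1.py
```

```text
chock both [ 0.6242 -0.1497  2.0625] 68.08 [269, 513]
chock top [ 0.6257 -0.1528  2.0372] 25.34 [269]
chock side [ 0.624  -0.1486  2.0941] 30.87 [513]
roller both [ 0.4231 -0.1842  1.7689] 77.74 [429, 1043]
roller top [ 0.4234 -0.1852  1.7797] 11.69 [429]
roller side [ 0.4232 -0.1835  1.7772] 62.92 [1043]
patch both [0.5014 0.1299 1.7298] 46.92 [398, 326]
patch top [0.5018 0.1292 1.7248] 30.26 [398]
patch side [0.501  0.131  1.7124] 14.85 [326]
purple [ 0.61153577 -0.06132317]
cube [ 0.73174795 -0.04726516]
```

```bash
python3 - <<'E'
s=open("vis.py").read()
s=s.replace("(h[...,1]>150)","(h[...,1]>120)").replace("(h[...,1]>190)","(h[...,1]>165)")
open("vis.py","w").write(s)
E
python3 m1.py
python3 - <<'E'
from vis import *
for n,b in(("top",(312,172,352,210)),("side",(298,252,345,295))):
    c=np.load(n+"0.npy",allow_pickle=True).item(); h=hsv(c)
    print(h[b[1]:b[3],(b[0]+b[2])//2].tolist()); print(h[(b[1]+b[3])//2,b[0]:b[2]].tolist())
E
```

```text
chock both [ 0.6242 -0.15    2.0319] 47.02 [289, 539]
chock top [ 0.6258 -0.1531  2.0373] 14.77 [289]
chock side [ 0.6241 -0.1483  2.0665] 17.38 [539]
roller both [ 0.4231 -0.1842  1.7689] 77.74 [429, 1043]
roller top [ 0.4234 -0.1852  1.7797] 11.69 [429]
roller side [ 0.4232 -0.1835  1.7772] 62.92 [1043]
patch both [0.5011 0.1294 1.7156] 16.88 [438, 354]
patch top [0.5012 0.1289 1.7041] 10.79 [438]
patch side [0.5006 0.1305 1.7122] 4.5 [354]
purple [ 0.61153577 -0.06132317]
cube [ 0.73174795 -0.04726516]
[[0, 8, 157], [5, 10, 158], [0, 10, 157], [10, 10, 158], [6, 8, 154], [15, 10, 156], [6, 8, 158], [0, 3, 157], [4, 11, 156], [7, 57, 151], [9, 146, 164], [10, 201, 174], [11, 212, 172], [10, 212, 171], [11, 208, 174], [10, 209, 171], [11, 212, 170], [10, 208, 173], [11, 211, 172], [10, 211, 172], [11, 211, 172], [10, 207, 171], [10, 210, 171], [10, 209, 170], [10, 210, 171], [10, 218, 171], [10, 203, 171], [8, 142, 163], [9, 60, 156], [6, 16, 155], [175, 10, 153], [12, 8, 153], [6, 8, 154], [0, 7, 150], [6, 8, 152], [9, 12, 155], [8, 7, 152], [0, 8, 153]]
[[6, 8, 151], [4, 12, 154],
[... 1218 characters left out ...]

[[30, 3, 155], [45, 3, 155], [45, 3, 155], [30, 2, 154], [30, 2, 155], [30, 3, 157], [20, 5, 152], [12, 18, 140], [11, 66, 116], [10, 142, 95], [11, 216, 85], [12, 230, 83], [12, 240, 83], [12, 243, 83], [12, 246, 83], [12, 242, 81], [12, 249, 82], [12, 238, 88], [12, 240, 103], [12, 236, 132], [12, 231, 160], [12, 229, 176], [12, 230, 182], [13, 230, 183], [13, 231, 183], [12, 230, 181], [12, 232, 169], [12, 236, 144], [12, 239, 114], [12, 247, 92], [12, 240, 85], [12, 243, 84], [11, 243, 84], [11, 237, 83], [12, 246, 82], [11, 228, 84], [8, 91, 106], [13, 15, 149], [30, 3, 164], [30, 3, 165], [30, 2, 164], [30, 3, 164], [30, 2, 162], [15, 3, 162], [30, 3, 163], [30, 3, 163], [30, 3, 165]]
```

Run:
```python
from vis import *
E=[(0,1),(1,2),(2,3),(3,0),(4,5),(5,6),(6,7),(7,4),(0,4),(1,5),(2,6),(3,7)]
out=[]
for n,b in(("top",(310,170,355,212)),("side",(298,250,348,297))):
    c=np.load(n+"0.npy",allow_pickle=True).item(); k=8 
    im=cv2.resize(c["image"][b[1]:b[3],b[0]:b[2],::-1],None,fx=k,fy=k,interpolation=cv2.INTER_CUBIC)
    for x,col in(((.6258,-.1531,2.0373),(255,0,0)),((.6241,-.1483,2.0665),(0,255,0))):
        p=((proj(c,CH@rz(x[2]).T+[x[0],x[1],0])-b[:2]+.5)*k).astype(int)
        for i,j in E: cv2.line(im,tuple(map(int,p[i])),tuple(map(int,p[j])),col,1)
    out.append(im)
w=np.zeros((max(o.shape[0] for o in out),sum(o.shape[1] for o in out),3),np.uint8);x=0
for o in out: w[:o.shape[0],x:x+o.shape[1]]=o; x+=o.shape[1]
cv2.imwrite("pics/ov.png",w); print(w.shape)
```

```text
(376, 760, 3)
```

View pics/ov.png

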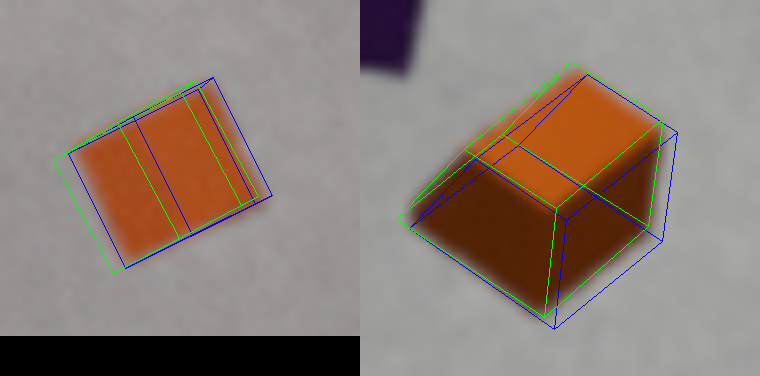

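```bash
cat >> vis.py <<'E'
def frame(yaw,lean,flip):
    """tool R: leans `lean` deg (hand towards -x of a yawed level frame), y along frame y"""
    z=np.array([np.sin(np.radians(lean)),0,-np.cos(np.radians(lean))]); y=np.array([0,1.,0])*(-1 if flip else 1)
    return rz(yaw)@np.column_stack([np.cross(y,z),y,z])
def go(p,Rm,st):
    """shift/turn in interface units from measured pose to (p,Rm)"""
    R0=R.from_rotvec(st["tcp_rot"]).as_matrix()
    return np.round(R0.T@(np.asarray(p)-st["tool_pos"])/.25,3),np.round(R.from_matrix(R0.T@Rm).as_rotvec(degrees=True)/45,3)
E
cat > m2.py <<'E'
exec(open("m1.py").read().split("for n in V")[0])
def M4(x):
    P=CH.copy(); P[P[:,0]>.01,0]=x[3]; return P@rz(x[2]).T+[x[0],x[1],0]
for vs in (V["chock"],):
    # top offset nuisance 1.6mm in y known: shift cams half each
    print(fit(vs,M4,[.624,-.149,2.04,.018],[.005,.005,.1,.003]))
    t["T"]=t["T"].copy();s["T"]=s["T"].copy();t["T"][1,3]+=.0008;s["T"][1,3]-=.0008
    for tip in(.02,.018,.016): print(tip,fit(vs,lambda x:M4([*x,tip]),[.624,-.149,2.04],[.005,.005,.1]))
E
python3 m2.py
python3 - <<'E'
from vis import *
from workcell import bot
s=bot.read_state();print(R.from_rotvec(s["tcp_rot"]).as_matrix().round(3))
for f in(0,1):
  Rm=frame(2.045,25,f); print(f,Rm.round(2).tolist(),go([.62,-.15,.1],Rm,s))
E
```

```text
(array([ 0.62370983, -0.14867858,  2.021851  ,  0.01259477]), np.float64(19.34521252509719))
0.02 (array([ 0.62475067, -0.15013241,  2.03157847]), np.float64(39.619061044897265))
0.018 (array([ 0.62458995, -0.14984218,  2.03832396]), np.float64(28.4883831005169))
0.016 (array([ 0.62437285, -0.14940686,  2.02834136]), np.float64(20.6244282113717))
[[ 0.947  0.322 -0.001]
 [ 0.322 -0.947  0.002]
 [ 0.    -0.002 -1.   ]]
0 [[0.41, -0.89, -0.19], [-0.81, -0.46, 0.38], [-0.42, 0.0, -0.91]] (array([ 2.155, -1.33 ,  0.523]), array([ 0.393, -0.456,  1.783]))
1 [[-0.41, 0.89, -0.19], [0.81, 0.46, 0.38], [0.42, 0.0, -0.91]] (array([ 2.155, -1.33 ,  0.523]), array([ 0.474,  0.409, -2.148]))
```

Request:
play_rows([
  [[1,-0.6,0],[0,0,-1]],
  [[1,-0.6,0],[0,0,-1]],
  [[1,-0.6,0],[0,0,-1]],
  [[1,-0.6,0],[0,0,-1]],
  [[1,-0.6,0],[0,0,-1]],
  [[1,-0.6,0],[0,0,-1]],
  [[1,-0.6,0],[0,0,-1]],
  [[1,-0.6,0],[0,0,-1]],
  [[1,-0.6,0],[0,0,-1]],
], claw=1)

```text
time: 0.85
tool_pos: [0.4069, -0.4145, 0.2309]
tcp_rot: [-2.663, -1.665, 0.0]
wrist_force: [0.1, -0.5, 0.2]
width: 0.998
grip_force: 0.0
```

```bash
cat > tgt.py <<'E'
from vis import *
from workcell import bot
st=bot.read_state()
CHP=np.array([.6240,-.1490,0]);CYAW=2.03
PP=np.array([.5010,.1297,.045]);PYAW=1.710
ROL=np.array([.4233,-.1843,.036]);RYAW=1.773
def chock_grasp(back=0,lean=25):
    Rm=frame(CYAW,lean,1); return CHP+rz(CYAW)@[-.012,0,.024]+Rm[:,2]*(.019-back),Rm
def show(p,Rm):
    a,b=go(p,Rm,st); print("pos",st["tool_pos"].round(4),"shift",a,"turn",b,"q",st["q"].round(2),"t",st["time"])
E
python3 -c "
from tgt import *
show(*chock_grasp(.11))"
```

```text
pos [ 0.4069 -0.4145  0.2309] shift [1.212 0.475 0.497] turn [ 0.253  0.516 -1.143] q [-0.84  0.09  1.81 -0.    1.24 -0.38] t 0.85
```

Request:
play_rows([
  [[1,0.4,0.2],[0.22,0.45,-1]],
  [[1,0.4,0.2],[0.22,0.45,-1]],
  [[1,0.4,0.2],[0.22,0.45,-1]],
  [[1,0.4,0.2],[0.22,0.45,-1]],
  [[1,0.4,0.2],[0.22,0.45,-1]],
  [[1,0.4,0.2],[0.22,0.45,-1]],
  [[1,0.4,0.2],[0.22,0.45,-1]],
  [[1,0.4,0.2],[0.22,0.45,-1]],
  [[1,0.4,0.2],[0.22,0.45,-1]],
  [[1,0.4,0.2],[0.22,0.45,-1]],
  [[1,0.4,0.2],[0.22,0.45,-1]],
])

```text
time: 1.77
tool_pos: [0.6049, -0.2382, 0.1818]
tcp_rot: [-1.625, -2.285, -0.288]
wrist_force: [-0.1, 0.4, 0.5]
width: 0.998
grip_force: 0.0
```

```bash
python3 -c "
from tgt import *
show(*chock_grasp(.07));show(*chock_grasp(0))"
```

```text
pos [ 0.6049 -0.2382  0.1818] shift [0.001 0.216 0.476] turn [ 0.036  0.068 -0.152] q [-0.53  0.44  1.5   0.23  1.51 -0.92] t 1.7667
pos [ 0.6049 -0.2382  0.1818] shift [0.015 0.208 0.756] turn [ 0.036  0.068 -0.152] q [-0.53  0.44  1.5   0.23  1.51 -0.92] t 1.7667
```

Request:
play_rows([
  [[0,0.216,0.4],[0.036,0.068,-0.152]],
  [[0,0.216,0.4],[0.036,0.068,-0.152]],
  [[0,0.216,0.476],[0.036,0.068,-0.152]],
  [[0,0.216,0.476],[0.036,0.068,-0.152]],
  [[0,0.216,0.476],[0.036,0.068,-0.152]],
  [[0,0.216,0.476],[0.036,0.068,-0.152]],
  [[0,0.216,0.476],[0.036,0.068,-0.152]],
])

```text
time: 2.35
tool_pos: [0.6408, -0.1795, 0.073]
tcp_rot: [-1.452, -2.344, -0.323]
wrist_force: [0.3, -0.0, 0.6]
width: 1.005
grip_force: 0.0
```

```bash
python3 -c "
from tgt import *
show(*chock_grasp(0))"
```

```text
pos [ 0.6408 -0.1795  0.073 ] shift [ 0.001 -0.007  0.292] turn [0.003 0.004 0.004] q [-0.45  0.59  1.52  0.27  1.39 -1.  ] t 2.35
```

Request:
play_rows([
  [[0,-0.006,0.08],[0,0,0]],
  [[0,-0.006,0.16],[0,0,0]],
  [[0,-0.006,0.22],[0,0,0]],
  [[0,-0.006,0.26],[0,0,0]],
  [[0,-0.006,0.285],[0,0,0]],
  [[0,-0.006,0.285],[0,0,0]],
  [[0,-0.006,0.285],[0,0,0]],
])

```text
time: 2.93
tool_pos: [0.6252, -0.1513, 0.0057]
tcp_rot: [-1.448, -2.341, -0.322]
wrist_force: [-0.1, -0.5, 0.8]
width: 0.997
grip_force: 0.0
```

```bash
python3 -c "
from tgt import *
show(*chock_grasp(0));
from workcell import cams
c=cams.read_camera('side');cv2.imwrite('pics/g1.png',cv2.resize(c['image'][180:340,220:420,::-1],None,fx=3,fy=3))"
```

```text
pos [ 0.6252 -0.1513  0.0057] shift [-0.003 -0.    -0.006] turn [-0.001 -0.001  0.004] q [-0.42  0.62  1.61  0.28  1.27 -1.02] t 2.9333
```

View pics/g1.png

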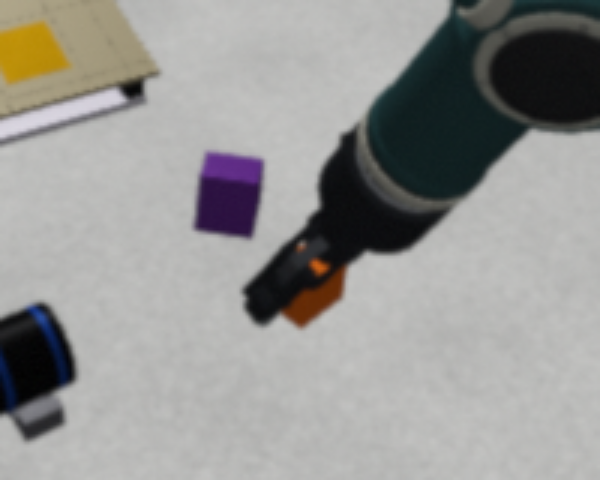

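The fingers straddle the orange chock at crop (310,265) and stay clear of the purple wedge. I'll close the gripper.

Request:
play_rows([
  [[0,0,0],[0,0,0]],
  [[0,0,0],[0,0,0]],
  [[0,0,0],[0,0,0]],
  [[0,0,0],[0,0,0]],
  [[0,0,0],[0,0,0]],
  [[0,0,0],[0,0,0]],
  [[0,0,0],[0,0,0]],
  [[0,0,0],[0,0,0]],
  [[0,0,0],[0,0,0]],
  [[0,0,0],[0,0,0]],
], claw=-1, newtons=60)

```text
time: 3.82
tool_pos: [0.6256, -0.1515, 0.0059]
tcp_rot: [-1.449, -2.342, -0.323]
wrist_force: [1.9, -2.2, 6.0]
width: 0.508
grip_force: 61.8
```

Request:
play_rows([
  [[0,0,-0.02],[0,0,0]],
  [[0,0,-0.06],[0,0,0]],
  [[0,0,-0.12],[0,0,0]],
  [[0,0,-0.2],[0,0,0]],
  [[0,0,-0.3],[0,0,0]],
  [[0,0,-0.4],[0,0,0]],
  [[0,0,-0.45],[0,0,0]],
  [[0,0,-0.45],[0,0,0]],
])

```text
time: 4.48
tool_pos: [0.6488, -0.196, 0.1114]
tcp_rot: [-1.452, -2.347, -0.324]
wrist_force: [1.0, -0.6, -2.1]
width: 0.512
grip_force: 61.3
```

```bash
cat >> tgt.py <<'E'
def on_plate(p): return PP+rz(PYAW)@Ry(-10)@np.asarray(p)
# grip offset: TCP in chock frame (level) as grasped
def chock_place(up,dx=0,lean=35,T=None):
    """chock origin goes to plate x=CX"""
    Rm=frame(PYAW,lean,1); tcp_c=np.array([-.012,0,.024])+.019*np.array([np.sin(np.radians(25)),0,-np.cos(np.radians(25))])
    if T is not None: tcp_c=T
    return on_plate(tcp_c+np.array([CX+dx,0,up])),Rm
CX=.005
E
python3 -c "
from tgt import *
show(*chock_place(.10))"
```

```text
pos [ 0.6488 -0.196   0.1114] shift [1.303 0.029 0.428] turn [-0.199  0.226  0.36 ] q [-0.46  0.57  1.46  0.26  1.46 -1.  ] t 4.4833
```

Request:
play_rows([
  [[0.15,0.005,0.0],[-0.1,0.1,0.15]],
  [[0.3,0.01,0.1],[-0.1,0.1,0.15]],
  [[0.45,0.015,0.15],[-0.1,0.1,0.15]],
  [[0.6,0.015,0.2],[-0.1,0.1,0.15]],
  [[0.7,0.015,0.2],[-0.1,0.12,0.18]],
  [[0.75,0.015,0.22],[-0.1,0.12,0.18]],
  [[0.75,0.015,0.22],[-0.1,0.12,0.18]],
])

```text
time: 5.07
tool_pos: [0.561, -0.0165, 0.1362]
tcp_rot: [-1.585, -2.16, -0.436]
wrist_force: [0.4, -0.1, -3.1]
width: 0.51
grip_force: 61.8
```

```bash
sed -i 's/^CX=.005/CX=.002/; s/if T is not None: tcp_c=T/tcp_c=np.array([-.003,0,.0059])/; s/,T=None//' tgt.py
python3 -c "
from tgt import *
show(*chock_place(.06))"
```

```text
pos [ 0.561  -0.0165  0.1362] shift [ 0.446 -0.062  0.386] turn [-0.111  0.098  0.178] q [-0.33  0.32  1.81  0.43  1.37 -0.8 ] t 5.0667
```

Request:
play_rows([
  [[0.12,-0.02,0.1],[-0.111,0.098,0.178]],
  [[0.24,-0.04,0.2],[-0.111,0.098,0.178]],
  [[0.36,-0.05,0.3],[-0.111,0.098,0.178]],
  [[0.42,-0.06,0.36],[-0.111,0.098,0.178]],
  [[0.446,-0.062,0.386],[-0.111,0.098,0.178]],
  [[0.446,-0.062,0.386],[-0.111,0.098,0.178]],
  [[0.446,-0.062,0.386],[-0.111,0.098,0.178]],
  [[0.446,-0.062,0.386],[-0.111,0.098,0.178]],
])

```text
time: 5.73
tool_pos: [0.5073, 0.1135, 0.1104]
tcp_rot: [-1.73, -1.984, -0.547]
wrist_force: [0.3, 0.2, -1.7]
width: 0.505
grip_force: 62.0
```

```bash
python3 -c "
from tgt import *
show(*chock_place(.06));show(*chock_place(.002))
from workcell import cams
for n in('side','top'):
    c=cams.read_camera(n); np.save(n+'1.npy',c,allow_pickle=True)
    b=(160,120,300,260) if n=='side' else (160,180,280,290)
    im=cv2.resize(c['image'][b[1]:b[3],b[0]:b[2],::-1],None,fx=3.3,fy=3.3); cv2.imwrite('pics/p1'+n+'.png',im)
a=cv2.imread('pics/p1side.png');d=cv2.imread('pics/p1top.png');w=np.zeros((max(len(a),len(d)),a.shape[1]+d.shape[1],3),np.uint8);w[:len(a),:a.shape[1]]=a;w[:len(d),a.shape[1]:]=d
w=cv2.resize(w,None,fx=.93,fy=.93);cv2.imwrite('pics/p1.png',w[:, :800]);print(w.shape)"
```

```text
pos [0.5073 0.1135 0.1104] shift [ 0.013 -0.016  0.012] turn [ 0.007  0.003 -0.001] q [-0.2   0.2   2.06  0.62  1.19 -0.66] t 5.7333
pos [0.5073 0.1135 0.1104] shift [-0.084 -0.017  0.223] turn [ 0.007  0.003 -0.001] q [-0.2   0.2   2.06  0.62  1.19 -0.66] t 5.7333
(430, 798, 3)
```

View pics/p1.png

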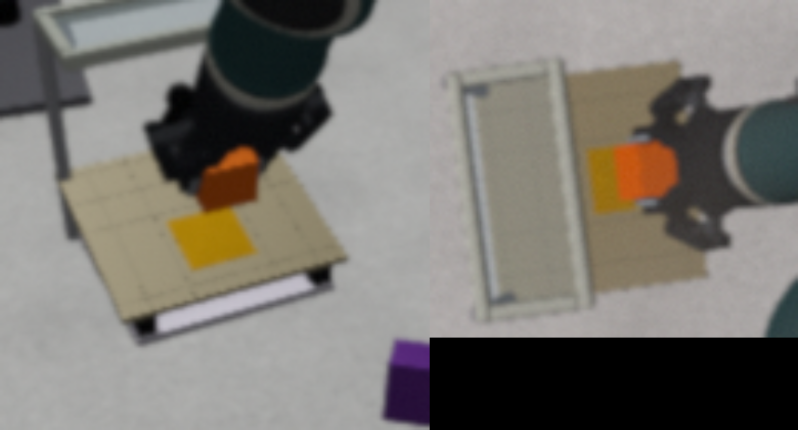

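The chock is held parallel to the plate above the patch and clear of the lens frame. Lowering.

Request:
play_rows([
  [[0.0,-0.016,0.04],[0.007,0.003,-0.001]],
  [[-0.02,-0.017,0.09],[0.007,0.003,-0.001]],
  [[-0.045,-0.017,0.14],[0.007,0.003,-0.001]],
  [[-0.06,-0.017,0.175],[0.007,0.003,-0.001]],
  [[-0.07,-0.017,0.195],[0.007,0.003,-0.001]],
  [[-0.08,-0.017,0.21],[0.007,0.003,-0.001]],
  [[-0.08,-0.017,0.214],[0.007,0.003,-0.001]],
  [[-0.08,-0.017,0.214],[0.007,0.003,-0.001]],
])

```text
time: 6.5
tool_pos: [0.4993, 0.1286, 0.0544]
tcp_rot: [-1.723, -1.981, -0.541]
wrist_force: [-0.0, 0.6, -2.8]
width: 0.506
grip_force: 62.1
```

```bash
python3 -c "
from tgt import *
show(*chock_place(.002));show(*chock_place(-.002));print(st['wrist_force'],st['torque'])"
```

```text
pos [0.4993 0.1286 0.0544] shift [-0.009  0.007  0.002] turn [-0.004 -0.002 -0.001] q [-0.18  0.27  2.1   0.66  1.09 -0.72] t 6.5
pos [0.4993 0.1286 0.0544] shift [-0.016  0.007  0.017] turn [-0.004 -0.002 -0.001] q [-0.18  0.27  2.1   0.66  1.09 -0.72] t 6.5
[-0.01303732  0.56578646 -2.8153838 ] [-0.50596394 -0.05861188  0.00557508]
```

Request:
play_rows([
  [[-0.009,0.007,0.002],[-0.004,-0.002,0]],
  [[-0.0125,0.007,0.01],[-0.004,-0.002,0]],
  [[-0.0125,0.007,0.01],[-0.004,-0.002,0]],
  [[-0.0125,0.007,0.01],[-0.004,-0.002,0]],
])

```text
time: 6.83
tool_pos: [0.5015, 0.1275, 0.0512]
tcp_rot: [-1.726, -1.983, -0.545]
wrist_force: [0.3, -0.6, -3.3]
width: 0.505
grip_force: 62.1
```

Request:
play_rows([
  [[-0.0017,0,0.0037],[0,0,0]],
  [[-0.0034,0,0.0074],[0,0,0]],
  [[-0.0034,0,0.0074],[0,0,0]],
])

```text
time: 7.08
tool_pos: [0.5017, 0.1277, 0.0504]
tcp_rot: [-1.724, -1.984, -0.545]
wrist_force: [-3.5, -3.1, 6.7]
width: 0.511
grip_force: 63.2
```

```bash
python3 -c "
from tgt import *
show(*chock_place(0)); R0=rz(PYAW)@Ry(-10); print((R0.T@(st['tool_pos']-chock_place(0)[0])).round(4), st['wrist_force'],st['torque'])"
```

```text
pos [0.5017 0.1277 0.0504] shift [ 0.001 -0.002 -0.001] turn [ 0.001 -0.     0.001] q [-0.18  0.28  2.1   0.66  1.09 -0.73] t 7.0833
[-0.0001 -0.0005 -0.0002] [-3.54262192 -3.0864132   6.74081679] [-0.25851338  0.3659038   0.35166652]
```

Request:
play_rows([
  [[0,0,0],[0,0,0]],
  [[0,0,0],[0,0,0]],
  [[0,0,0],[0,0,0]],
  [[0,0,0],[0,0,0]],
  [[0,0,0],[0,0,0]],
  [[0,0,0],[0,0,0]],
  [[0,0,0],[0,0,0]],
], claw=1)

```text
time: 7.67
tool_pos: [0.5012, 0.128, 0.0489]
tcp_rot: [-1.726, -1.983, -0.544]
wrist_force: [0.1, 0.3, -0.4]
width: 1.0
grip_force: 0.0
```

Request:
play_rows([
  [[0,0,-0.04],[0,0,0]],
  [[0,0,-0.12],[0,0,0]],
  [[0,0,-0.24],[0,0,0]],
  [[0,0,-0.38],[0,0,0]],
  [[0,0,-0.5],[0,0,0]],
  [[-0.1,0,-0.6],[0,0,0]],
  [[-0.25,0,-0.6],[0,0,0]],
  [[-0.4,0,-0.6],[0,0,0]],
  [[-0.55,0,-0.6],[0,0,0]],
  [[-0.6,0,-0.6],[0,0,0]],
  [[-0.6,0,-0.6],[0,0,0]],
])

```text
time: 8.58
tool_pos: [0.5295, -0.0812, 0.0842]
tcp_rot: [-1.729, -1.978, -0.543]
wrist_force: [-0.3, 0.6, -0.4]
width: 0.996
grip_force: 0.0
```

```bash
cat >> tgt.py <<'E'
def roll_grasp(back=0,lean=37,extra=.004):
    Rm=frame(RYAW,lean,1); return ROL+Rm[:,2]*(.019+extra-back),Rm
E
cat > m3.py <<'E'
from tgt import *
from workcell import cams
t=cams.read_camera("top"); s=cams.read_camera("side")
np.save("top2.npy",t,allow_pickle=True);np.save("side2.npy",s,allow_pickle=True)
tip=CH.copy(); tip[tip[:,0]>.01,0]=.016
def Mc(x): return (tip+[x[0],0,0])@(rz(PYAW+x[2])@Ry(-10)).T+PP+rz(PYAW)@[0,x[1],0]
V=[(t,morange(t),(200,215,262,262)),(s,morange(s),(200,160,260,218))]
print([int(v[1][v[2][1]:v[2][3],v[2][0]:v[2][2]].sum()) for v in V])
for l,vs in(("both",V),("top",V[:1]),("side",V[1:])): print(l,fit(vs,Mc,[.002,0,0],[.005,.005,.1]))
show(*roll_grasp(.1))
E
python3 m3.py
```

```text
[303, 372]
both (array([-0.0009229 , -0.00086062, -0.08396128]), np.float64(25.404172754068952))
top (array([-2.41170510e-03,  6.11267200e-05, -1.89955212e-02]), np.float64(4.3531479345550865))
side (array([ 0.00127007, -0.00208465, -0.14445044]), np.float64(10.14328677004571))
pos [ 0.5295 -0.0812  0.0842] shift [-0.409 -0.464 -0.351] turn [ 0.048  0.043 -0.071] q [-0.5   0.37  1.89  0.5   1.31 -0.87] t 8.5833
```

Request:
play_rows([
  [[0,-0.05,-0.15],[0,0,0]],
  [[-0.05,-0.15,-0.3],[0.02,0.02,-0.03]],
  [[-0.15,-0.25,-0.35],[0.048,0.043,-0.071]],
  [[-0.25,-0.35,-0.351],[0.048,0.043,-0.071]],
  [[-0.35,-0.43,-0.351],[0.048,0.043,-0.071]],
  [[-0.409,-0.464,-0.351],[0.048,0.043,-0.071]],
  [[-0.409,-0.464,-0.351],[0.048,0.043,-0.071]],
  [[-0.409,-0.464,-0.351],[0.048,0.043,-0.071]],
  [[-0.409,-0.464,-0.351],[0.048,0.043,-0.071]],
])

```text
time: 9.43
tool_pos: [0.4348, -0.2266, 0.1001]
tcp_rot: [-1.632, -2.011, -0.549]
wrist_force: [-0.1, 0.7, 0.5]
width: 1.0
grip_force: 0.0
```

```bash
python3 -c "
from tgt import *
show(*roll_grasp(.1));show(*roll_grasp(0))"; sed -i 's/print(\[int/print([int/' m3.py; python3 m3.py
```

```text
pos [ 0.4348 -0.2266  0.1001] shift [-0.015 -0.011  0.002] turn [0.001 0.002 0.007] q [-0.77  0.39  1.84  0.35  1.48 -1.12] t 9.4333
pos [ 0.4348 -0.2266  0.1001] shift [-0.014 -0.011  0.402] turn [0.001 0.002 0.007] q [-0.77  0.39  1.84  0.35  1.48 -1.12] t 9.4333
[308, 357]
both (array([-0.00087048, -0.00074131, -0.08064398]), np.float64(27.61995984450425))
top (array([-2.37491843e-03,  3.82651957e-05, -1.89421573e-02]), np.float64(3.16082874108249))
side (array([ 0.0009152 , -0.00213241, -0.15095116]), np.float64(14.26815840061515))
pos [ 0.4348 -0.2266  0.1001] shift [-0.015 -0.011  0.002] turn [0.001 0.002 0.007] q [-0.77  0.39  1.84  0.35  1.48 -1.12] t 9.4333
```

Request:
play_rows([
  [[-0.015,-0.011,0.08],[0,0,0.007]],
  [[-0.015,-0.011,0.18],[0,0,0.007]],
  [[-0.015,-0.011,0.26],[0,0,0.007]],
  [[-0.015,-0.011,0.33],[0,0,0.007]],
  [[-0.015,-0.011,0.38],[0,0,0.007]],
  [[-0.015,-0.011,0.4],[0,0,0.007]],
  [[-0.015,-0.011,0.4],[0,0,0.007]],
  [[-0.015,-0.011,0.4],[0,0,0.007]],
])

```text
time: 10.2
tool_pos: [0.4202, -0.1726, 0.0174]
tcp_rot: [-1.637, -2.006, -0.546]
wrist_force: [0.2, 0.5, 0.7]
width: 0.996
grip_force: 0.0
```

```bash
python3 -c "
from tgt import *
from workcell import cams
show(*roll_grasp(0));print(st['wrist_force'])
s=cams.read_camera('side')['image'];t=cams.read_camera('top')['image']
f=lambda a,k:cv2.resize(a[...,::-1],None,fx=k,fy=k,interpolation=cv2.INTER_CUBIC)
w=np.zeros((580,800,3),np.uint8)
a=f(s[250:340,170:300],3);w[:270,:390]=a
a=f(s[155:225,170:280],3.7)[:259,:407];w[:len(a),393:393+a.shape[1]]=a
a=f(t[235:305,310:410],3.8)[:266,:380];w[290:290+len(a),:380]=a
a=f(t[200:275,180:280],4)[:300,:400];w[280:580,393:793]=a
cv2.imwrite('pics/g2.png',w)"
```

```text
pos [ 0.4202 -0.1726  0.0174] shift [0.006 0.003 0.003] turn [ 0.     0.003 -0.   ] q [-0.73  0.44  1.97  0.38  1.3  -1.14] t 10.2
[0.16211467 0.48400757 0.69556072]
```

View pics/g2.png

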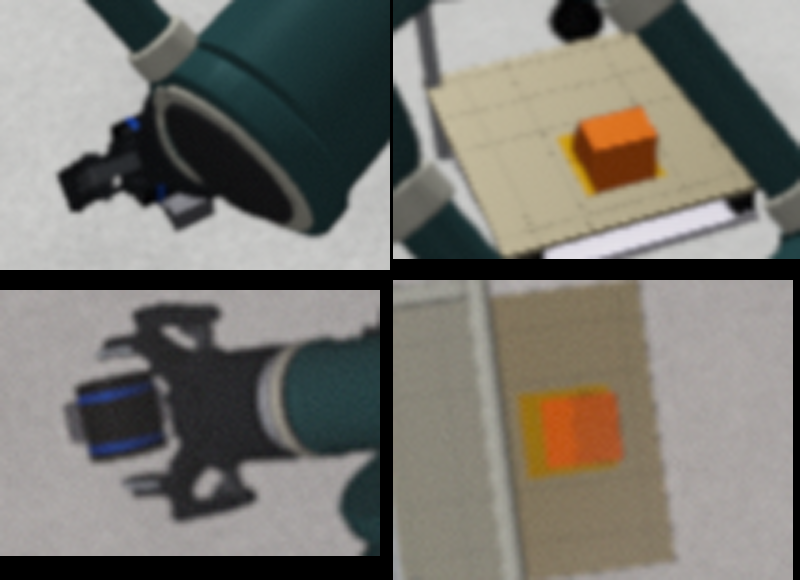

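The chock sits square on the yellow patch, slanted face uphill, and has been let go. The open fingers straddle the roller ends symmetrically (lower-left crop, around (120,420)). Gripping the roller.

Request:
play_rows([
  [[0,0,0],[0,0,0]],
  [[0,0,0],[0,0,0]],
  [[0,0,0],[0,0,0]],
  [[0,0,0],[0,0,0]],
  [[0,0,0],[0,0,0]],
  [[0,0,0],[0,0,0]],
  [[0,0,0],[0,0,0]],
  [[0,0,0],[0,0,0]],
  [[0,0,0],[0,0,0]],
], claw=-1, newtons=50)

```text
time: 11.05
tool_pos: [0.4201, -0.173, 0.0174]
tcp_rot: [-1.638, -2.006, -0.546]
wrist_force: [0.4, -1.8, 5.5]
width: 0.629
grip_force: 52.3
```

```bash
cat >> tgt.py <<'E'
def save_grip():
    Rm=R.from_rotvec(st["tcp_rot"]).as_matrix(); np.save("grip.npy",Rm.T@(ROL-st["tool_pos"])); print("roller in tool mm",(Rm.T@(ROL-st["tool_pos"])*1e3).round(1))
def roll_place(dx,dz,lean=37,x0=.0383):
    """roller centre at plate (x0+dx,0,.028+dz)"""
    g=np.load("grip.npy"); Rm=frame(PYAW,lean,1); return on_plate([x0+dx,0,.028+dz])-Rm@[g[0],0,g[2]],Rm
E
python3 -c "
from tgt import *
save_grip();print(st['width'],st['grip_force'],st['wrist_force'])"
```

```text
roller in tool mm [  1.8   0.9 -21.9]
0.6287844722461547 52.25650191307068 [ 0.36393869 -1.79049114  5.47731097]
```

Request:
play_rows([
  [[0.012,0,-0.016],[0,0,0]],
  [[0.036,0,-0.048],[0,0,0]],
  [[0.072,0,-0.096],[0,0,0]],
  [[0.12,0,-0.16],[0,0,0]],
  [[0.18,0,-0.24],[0,0,0]],
  [[0.24,0,-0.32],[0,0,0]],
  [[0.27,0,-0.36],[0,0,0]],
  [[0.27,0,-0.36],[0,0,0]],
  [[0.27,0,-0.36],[0,0,0]],
])

```text
time: 11.8
tool_pos: [0.4199, -0.1729, 0.1299]
tcp_rot: [-1.639, -2.007, -0.545]
wrist_force: [-0.4, 0.1, -1.2]
width: 0.624
grip_force: 52.5
```

```bash
python3 -c "
from tgt import *
show(*roll_place(-.06,.1));show(*roll_place(.012,.05)); print(st['width'],st['grip_force'],st['wrist_force'],on_plate([-.02,0,.128]),roll_place(.012,.05)[0])"
```

```text
pos [ 0.4199 -0.1729  0.1299] shift [0.841 0.552 0.535] turn [-0.047  0.005  0.064] q [-0.73  0.28  1.93  0.37  1.48 -1.06] t 11.8
pos [ 0.4199 -0.1729  0.1299] shift [1.007 0.572 0.843] turn [-0.047  0.005  0.064] q [-0.73  0.28  1.93  0.37  1.48 -1.06] t 11.8
0.623751998775119 52.49220550060272 [-0.41225333  0.10441845 -1.20634206] [0.50681702 0.08818241 0.16758243] [0.4943787  0.17695793 0.11194667]
```

Request:
play_rows([
  [[0.12,0.08,0.05],[-0.02,0,0.03]],
  [[0.25,0.17,0.12],[-0.047,0.005,0.064]],
  [[0.38,0.26,0.2],[-0.047,0.005,0.064]],
  [[0.51,0.35,0.3],[-0.047,0.005,0.064]],
  [[0.64,0.43,0.4],[-0.047,0.005,0.064]],
  [[0.75,0.5,0.48],[-0.047,0.005,0.064]],
  [[0.81,0.54,0.52],[-0.047,0.005,0.064]],
  [[0.841,0.552,0.535],[-0.047,0.005,0.064]],
  [[0.841,0.552,0.535],[-0.047,0.005,0.064]],
  [[0.841,0.552,0.535],[-0.047,0.005,0.064]],
  [[0.841,0.552,0.535],[-0.047,0.005,0.064]],
])

```text
time: 12.72
tool_pos: [0.5046, 0.0976, 0.1475]
tcp_rot: [-1.703, -1.955, -0.568]
wrist_force: [-0.2, -0.9, 0.3]
width: 0.626
grip_force: 52.7
```

```bash
python3 -c "
from tgt import *
show(*roll_place(-.06,.1));show(*roll_place(-.018,.05)); print(st['width'],st['grip_force'],st['wrist_force'])"
```

```text
pos [0.5046 0.0976 0.1475] shift [ 0.004  0.004 -0.003] turn [-0.003 -0.003 -0.003] q [-0.25  0.17  2.03  0.62  1.29 -0.67] t 12.7167
pos [0.5046 0.0976 0.1475] shift [0.063 0.004 0.252] turn [-0.003 -0.003 -0.003] q [-0.25  0.17  2.03  0.62  1.29 -0.67] t 12.7167
0.625961857461604 52.73384749889374 [-0.20685523 -0.87789504  0.31153713]
```

Request:
play_rows([
  [[0.015,0.004,0.06],[-0.003,-0.003,-0.003]],
  [[0.03,0.004,0.12],[-0.003,-0.003,-0.003]],
  [[0.045,0.004,0.18],[-0.003,-0.003,-0.003]],
  [[0.055,0.004,0.22],[-0.003,-0.003,-0.003]],
  [[0.063,0.004,0.252],[-0.003,-0.003,-0.003]],
  [[0.063,0.004,0.252],[-0.003,-0.003,-0.003]],
  [[0.063,0.004,0.252],[-0.003,-0.003,-0.003]],
])

```text
time: 13.3
tool_pos: [0.4991, 0.1482, 0.1076]
tcp_rot: [-1.704, -1.96, -0.571]
wrist_force: [0.9, -0.5, -0.9]
width: 0.624
grip_force: 52.7
```

```bash
python3 -c "
from tgt import *
show(*roll_place(-.018,.05));show(*roll_place(.0055,.004)); print(st['width'],st['grip_force'],st['wrist_force'])
from workcell import cams
s=cams.read_camera('side');t=cams.read_camera('top')
f=lambda a,k:cv2.resize(a['image'][...,::-1],None,fx=k,fy=k,interpolation=cv2.INTER_CUBIC)
w=np.zeros((480,800,3),np.uint8)
w[:480,:400]=f(s,4)[480:960,600:1000]; w[:,400:]=f(t,4)[700:1180,720:1120]
cv2.imwrite('pics/r1.png',w)"
```

```text
pos [0.4991 0.1482 0.1076] shift [-0.004 -0.003  0.002] turn [0.001 0.    0.001] q [-0.16  0.2   2.08  0.67  1.18 -0.66] t 13.3
pos [0.4991 0.1482 0.1076] shift [-0.003 -0.003  0.208] turn [0.001 0.    0.001] q [-0.16  0.2   2.08  0.67  1.18 -0.66] t 13.3
0.6238928718589486 52.74921119213104 [ 0.94464643 -0.49653455 -0.85249339]
```

View pics/r1.png

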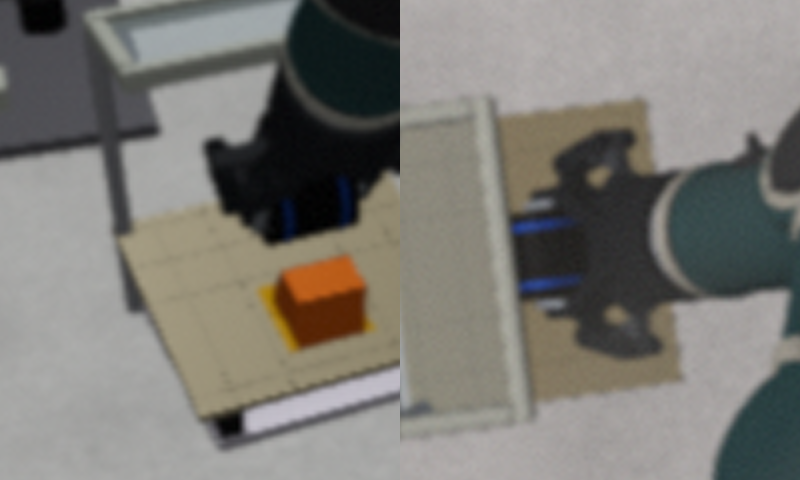

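The roller is level above the chock, and the hand is clear of the lens frame. Lowering parallel to the slanted face.

Request:
play_rows([
  [[-0.003,-0.003,0.04],[0,0,0]],
  [[-0.003,-0.003,0.08],[0,0,0]],
  [[-0.003,-0.003,0.12],[0,0,0]],
  [[-0.003,-0.003,0.15],[0,0,0]],
  [[-0.003,-0.003,0.175],[0,0,0]],
  [[-0.003,-0.003,0.19],[0,0,0]],
  [[-0.003,-0.003,0.195],[0,0,0]],
  [[-0.003,-0.003,0.195],[0,0,0]],
])

```text
time: 14.07
tool_pos: [0.4942, 0.1775, 0.0681]
tcp_rot: [-1.703, -1.96, -0.571]
wrist_force: [-0.7, -0.1, -0.3]
width: 0.627
grip_force: 52.7
```

```bash
python3 -c "
from tgt import *
show(*roll_place(.006,.001));show(*roll_place(.006,-.002)); print(st['width'],st['grip_force'],st['wrist_force'])"
```

```text
pos [0.4942 0.1775 0.0681] shift [-0.006  0.001  0.022] turn [ 0.001 -0.     0.001] q [-0.1   0.25  2.11  0.72  1.09 -0.69] t 14.0667
pos [0.4942 0.1775 0.0681] shift [-0.012  0.001  0.033] turn [ 0.001 -0.     0.001] q [-0.1   0.25  2.11  0.72  1.09 -0.69] t 14.0667
0.6271599546468833 52.74936854839325 [-0.71798594 -0.05032843 -0.26530533]
```

Now about 5 mm above the plate, with no contact yet.

Request:
play_rows([
  [[-0.003,0.001,0.01],[0,0,0]],
  [[-0.005,0.001,0.018],[0,0,0]],
  [[-0.005,0.001,0.018],[0,0,0]],
])

```text
time: 14.32
tool_pos: [0.4945, 0.1788, 0.064]
tcp_rot: [-1.704, -1.96, -0.572]
wrist_force: [-0.1, -0.4, -0.5]
width: 0.621
grip_force: 52.8
```

Request:
play_rows([
  [[-0.0018,0,0.0036],[0,0,0]],
  [[-0.0018,0,0.0036],[0,0,0]],
])

```text
time: 14.48
tool_pos: [0.4945, 0.1789, 0.0631]
tcp_rot: [-1.704, -1.96, -0.572]
wrist_force: [-0.1, 0.4, -1.0]
width: 0.625
grip_force: 52.7
```

```bash
cat > pp.py <<'E'
from tgt import *
Rp=rz(PYAW)@Ry(-10); Rm=R.from_rotvec(st["tcp_rot"]).as_matrix()
g=np.load("grip.npy"); g[1]=0
print("roller in plate mm",(Rp.T@(st["tool_pos"]+Rm@g-PP)*1e3).round(1),"force in plate",(Rp.T@st["wrist_force"]).round(1),"tq",st["torque"].round(2))
for v in([1,0,0],[0,0,1]): print("1mm plate",v,"->",(Rm.T@Rp@v*.004).round(4))
E
python3 pp.py
```

```text
roller in plate mm [43.7 -0.4 29.6] force in plate [ 0.2  0.1 -1.1] tq [-0.41 -0.04 -0.02]
1mm plate [1, 0, 0] -> [0.0036 0.     0.0018]
1mm plate [0, 0, 1] -> [ 0.0018  0.     -0.0036]
```

Request:
play_rows([
  [[-0.0018,0,0.0036],[0,0,0]],
  [[-0.0018,0,0.0036],[0,0,0]],
])

```text
time: 14.65
tool_pos: [0.4945, 0.1791, 0.0621]
tcp_rot: [-1.704, -1.96, -0.572]
wrist_force: [0.6, 0.0, -0.7]
width: 0.626
grip_force: 52.7
```

Request:
play_rows([
  [[-0.0014,0,0.0027],[0,0,0]],
  [[-0.0014,0,0.0027],[0,0,0]],
])

```text
time: 14.82
tool_pos: [0.4946, 0.1793, 0.0619]
tcp_rot: [-1.703, -1.96, -0.572]
wrist_force: [-0.9, -2.2, 4.0]
width: 0.625
grip_force: 53.2
```

```bash
python3 pp.py
```

```text
roller in plate mm [43.8 -0.5 28.3] force in plate [-1.4  1.2  4.3] tq [-0.29  0.27  0.17]
1mm plate [1, 0, 0] -> [0.0036 0.     0.0018]
1mm plate [0, 0, 1] -> [ 0.0018  0.     -0.0036]
```

Plate contact felt at z 28.3 mm (28 expected). Now easing it downhill onto the chock face.

Request:
play_rows([
  [[0.0005,0,-0.0012],[0,0,0]],
  [[-0.0065,0.0,-0.0048],[0,0,0]],
  [[-0.0103,0,-0.0066],[0,0,0]],
  [[-0.0103,0,-0.0066],[0,0,0]],
])

```text
time: 15.15
tool_pos: [0.4951, 0.1763, 0.0614]
tcp_rot: [-1.704, -1.96, -0.573]
wrist_force: [-0.7, 0.1, 2.5]
width: 0.629
grip_force: 52.8
```

Request:
play_rows([
  [[-0.0036,0,-0.0018],[0,0,0]],
  [[-0.0036,0,-0.0018],[0,0,0]],
])

```text
time: 15.32
tool_pos: [0.4952, 0.1753, 0.0612]
tcp_rot: [-1.704, -1.96, -0.572]
wrist_force: [0.6, 0.8, 3.1]
width: 0.624
grip_force: 52.8
```

```bash
python3 pp.py
```

```text
roller in plate mm [39.8 -0.6 28.3] force in plate [ 1.3 -0.7  2.9] tq [ 0.05  0.07 -0.01]
1mm plate [1, 0, 0] -> [0.0036 0.     0.0018]
1mm plate [0, 0, 1] -> [ 0.0018  0.     -0.0036]
```

Request:
play_rows([
  [[-0.0036,0,-0.0018],[0,0,0]],
  [[-0.0036,0,-0.0018],[0,0,0]],
])

```text
time: 15.48
tool_pos: [0.4953, 0.1743, 0.061]
tcp_rot: [-1.703, -1.96, -0.572]
wrist_force: [0.1, 1.2, 4.0]
width: 0.625
grip_force: 52.9
```

Request:
play_rows([
  [[-0.0036,0,-0.0018],[0,0,0]],
  [[-0.0036,0,-0.0018],[0,0,0]],
])

```text
time: 15.65
tool_pos: [0.4955, 0.1734, 0.0609]
tcp_rot: [-1.703, -1.96, -0.572]
wrist_force: [-0.1, 0.8, 4.5]
width: 0.626
grip_force: 52.9
```

```bash
python3 pp.py
```

```text
roller in plate mm [37.8 -0.5 28.3] force in plate [ 1.6 -0.1  4.3] tq [ 0.18  0.14 -0.04]
1mm plate [1, 0, 0] -> [0.0036 0.     0.0018]
1mm plate [0, 0, 1] -> [ 0.0018  0.     -0.0036]
```

Request:
play_rows([
  [[-0.0033,0,-0.0023],[0,0,0]],
  [[-0.0033,0,-0.0023],[0,0,0]],
])

```text
time: 15.82
tool_pos: [0.4955, 0.1722, 0.0606]
tcp_rot: [-1.704, -1.96, -0.572]
wrist_force: [-0.4, 0.2, 3.9]
width: 0.622
grip_force: 52.9
```

```bash
python3 pp.py
```

```text
roller in plate mm [36.6 -0.4 28.3] force in plate [0.9 0.3 3.8] tq [0.09 0.13 0.02]
1mm plate [1, 0, 0] -> [0.0036 0.     0.0018]
1mm plate [0, 0, 1] -> [ 0.0018  0.     -0.0036]
```

Request:
play_rows([
  [[-0.0033,0,-0.0023],[0,0,0]],
  [[-0.0033,0,-0.0023],[0,0,0]],
])

```text
time: 15.98
tool_pos: [0.4955, 0.1712, 0.0604]
tcp_rot: [-1.704, -1.96, -0.572]
wrist_force: [-0.7, -0.3, 3.6]
width: 0.625
grip_force: 53.0
```

```bash
python3 pp.py
```

```text
roller in plate mm [35.6 -0.3 28.3] force in plate [0.4 0.7 3.5] tq [0.09 0.02 0.01]
1mm plate [1, 0, 0] -> [0.0036 0.     0.0018]
1mm plate [0, 0, 1] -> [ 0.0018  0.     -0.0036]
```

Request:
play_rows([
  [[-0.0033,0,-0.0021],[0,0,0]],
  [[-0.0033,0,-0.0021],[0,0,0]],
])

```text
time: 16.15
tool_pos: [0.4955, 0.1703, 0.0603]
tcp_rot: [-1.704, -1.96, -0.572]
wrist_force: [-1.2, 0.8, 2.3]
width: 0.626
grip_force: 53.0
```

```bash
python3 pp.py
```

```text
roller in plate mm [34.7 -0.2 28.3] force in plate [1.3 1.1 2.1] tq [0.02 0.12 0.03]
1mm plate [1, 0, 0] -> [0.0036 0.     0.0018]
1mm plate [0, 0, 1] -> [ 0.0018  0.     -0.0036]
```

Request:
play_rows([
  [[-0.0033,0,-0.0021],[0,0,0]],
  [[-0.0033,0,-0.0021],[0,0,0]],
])

```text
time: 16.32
tool_pos: [0.4956, 0.1693, 0.0602]
tcp_rot: [-1.703, -1.96, -0.571]
wrist_force: [-0.6, 0.7, 1.7]
width: 0.623
grip_force: 52.9
```

```bash
python3 pp.py
```

```text
roller in plate mm [33.7 -0.1 28.4] force in plate [1.1 0.5 1.6] tq [-0.03  0.12  0.07]
1mm plate [1, 0, 0] -> [0.0036 0.     0.0018]
1mm plate [0, 0, 1] -> [ 0.0018  0.     -0.0036]
```

```bash
cat > cmp.py <<'E'
from vis import *
from workcell import cams
import sys
n=cams.read_camera("side"); o=np.load("side2.npy",allow_pickle=True).item()
np.save("sidelast.npy",n,allow_pickle=True)
b=(205,165,262,222)
def g(c): 
    im=c["image"][b[1]:b[3],b[0]:b[2]].astype(np.float32); return im[...,0]-im[...,2]
# shadowed downhill/side faces: bottom boundary shift by ECC on lower part of block
p0=proj(o,np.array([[.5010,.1297,.05]]))[0]; print("patch px",p0)
def warp(a,bb):
    W=np.eye(2,3,dtype=np.float32)
    cc,W=cv2.findTransformECC(a,bb,W,cv2.MOTION_TRANSLATION,(3,200,1e-6)); return cc,W[:,2]
A,B=g(o),g(n)
x,y=(p0-b[:2]).astype(int)
for r in((y-12,y+14,x-14,x+18),(y-2,y+14,x-14,x+18)):
    print(r,warp(A[r[0]:r[1],r[2]:r[3]].copy(),B[r[0]:r[1],r[2]:r[3]].copy()))
q=proj(o,np.array([[.5010,.1297,.05],[.5010+.005*np.cos(1.71),.1297+.005*np.sin(1.71),.05]]));print("5mm uphill px",q[1]-q[0])
f=lambda a:cv2.resize(a['image'][145:235,190:285,::-1],None,fx=4.2,fy=4.2,interpolation=cv2.INTER_CUBIC)
cv2.imwrite("pics/cmp.png",np.hstack([f(o),f(n)]))
E
python3 cmp.py
```

```text
patch px [228.43584917 195.26120239]
(np.int64(18), np.int64(44), np.int64(9), np.int64(41)) (0.8528125777777366, array([-0.23612647,  1.0760674 ], dtype=float32))
(np.int64(28), np.int64(44), np.int64(9), np.int64(41)) (0.797302783372781, array([-1.9619212 ,  0.40943298], dtype=float32))
5mm uphill px [-0.7131109  -1.03712135]
```

View pics/cmp.png

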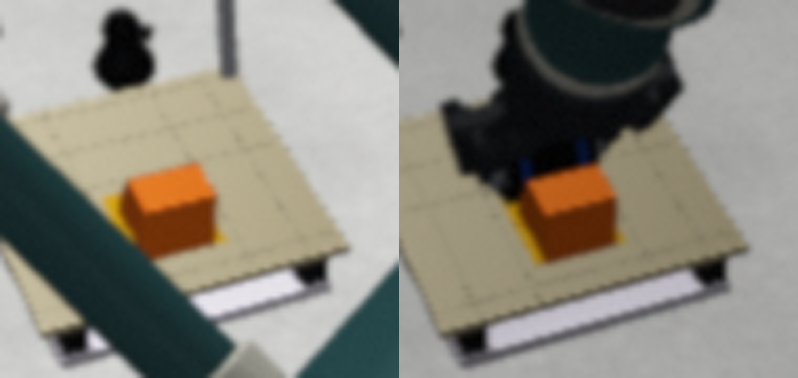

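```bash
python3 - <<'E'
from vis import *
n=np.load("sidelast.npy",allow_pickle=True).item(); o=np.load("side2.npy",allow_pickle=True).item()
g=lambda c,k:c["image"][k[0]:k[1],k[2]:k[3]].astype(np.float32)@np.array([1,0,-1],np.float32)
for k in((186,210,231,250),(186,210,233,250),(190,210,231,250),(184,206,235,248)):
    W=np.eye(2,3,dtype=np.float32); print(k,cv2.findTransformECC(g(o,k),g(n,k),W,cv2.MOTION_TRANSLATION,(3,300,1e-7)))
E
python3 pp.py
```

```text
(186, 210, 231, 250) (0.9958069866771134, array([[1.        , 0.        , 0.3529236 ],
       [0.        , 1.        , 0.22214952]], dtype=float32))
(186, 210, 233, 250) (0.9949779907054789, array([[1.        , 0.        , 0.36817122],
       [0.        , 1.        , 0.21823344]], dtype=float32))
(190, 210, 231, 250) (0.9936450928057212, array([[1.        , 0.        , 0.34294942],
       [0.        , 1.        , 0.31440535]], dtype=float32))
(184, 206, 235, 248) (0.9927223315451882, array([[1.        , 0.        , 0.38566938],
       [0.        , 1.        , 0.24750853]], dtype=float32))
roller in plate mm [33.7 -0.1 28.3] force in plate [ 1.6 -0.   1.3] tq [-0.    0.09  0.04]
1mm plate [1, 0, 0] -> [0.0036 0.     0.0018]
1mm plate [0, 0, 1] -> [ 0.0018  0.     -0.0036]
```

The downhill force persists at about 1.5 N while the arm is still, and the side view shows the chock's edge moved about 1.5–2 mm downhill. So the roller is bearing on the plate and on the chock. Releasing, then backing out along the tool axis.

Request:
play_rows([
  [[0,0,0],[0,0,0]],
  [[0,0,0],[0,0,0]],
  [[0,0,0],[0,0,0]],
  [[0,0,0],[0,0,0]],
  [[0,0,0],[0,0,0]],
  [[0,0,0],[0,0,0]],
  [[0,0,0],[0,0,0]],
  [[0,0,0],[0,0,0]],
], claw=1)

```text
time: 17.03
tool_pos: [0.4958, 0.1694, 0.0604]
tcp_rot: [-1.703, -1.96, -0.572]
wrist_force: [0.2, 0.1, -0.5]
width: 0.997
grip_force: 0.0
```

Request:
play_rows([
  [[0,0,-0.03],[0,0,0]],
  [[0,0,-0.1],[0,0,0]],
  [[0,0,-0.2],[0,0,0]],
  [[0,0,-0.33],[0,0,0]],
  [[0,0,-0.46],[0,0,0]],
  [[0,0,-0.6],[0,0,0]],
  [[-0.1,0,-0.68],[0,0,0]],
  [[-0.22,0,-0.72],[0,0,0]],
  [[-0.35,0,-0.75],[0,0,0]],
  [[-0.45,0,-0.75],[0,0,0]],
  [[-0.5,0,-0.75],[0,0,0]],
  [[-0.5,0,-0.75],[0,0,0]],
])

```text
time: 18.03
tool_pos: [0.5246, -0.0428, 0.1334]
tcp_rot: [-1.706, -1.956, -0.571]
wrist_force: [-0.2, 1.2, -1.0]
width: 0.996
grip_force: 0.0
```

```bash
cat > fin.py <<'E'
from tgt import *
from workcell import cams
t=cams.read_camera("top"); s=cams.read_camera("side")
tip=CH.copy(); tip[tip[:,0]>.01,0]=.016
def Mc(x): return (tip+[x[0],0,0])@(rz(PYAW+x[2])@Ry(-10)).T+PP+rz(PYAW)@[0,x[1],0]
top=(t,morange(t),(200,215,262,262))
h=hsv(s); md=((h[...,2]<75)&~((h[...,0]<16)&(h[...,1]>120))|((h[...,0]>100)&(h[...,0]<130)&(h[...,1]>90))).astype(float)
def Mr(x): return CY@(rz(PYAW+x[2])@Ry(-10)).T+on_plate([x[0],x[1],.028])
b=(195,155,262,205)
print("orange px top",top[1][215:262,200:262].sum())
for l,m in(("s",md),):
    n,lab,stt,cen=cv2.connectedComponentsWithStats(m[b[1]:b[3],b[0]:b[2]].astype(np.uint8)); print(stt[1:].tolist(),cen[1:].round(1).tolist())
# bands: blue pixel centroids in both views -> expected positions
for c,nm in((t,"top"),(s,"side")):
    h=hsv(c); mb=((h[...,0]>100)&(h[...,0]<130)&(h[...,1]>110)&(h[...,2]>35)).astype(np.uint8)
    mb[:,280:]=0; mb[:, :190]=0; mb[:150]=0; mb[270:]=0
    n,lab,stt,cen=cv2.connectedComponentsWithStats(mb); print(nm,stt[1:].tolist(),cen[1:].round(1).tolist())
    print(" predicted centre px",proj(c,on_plate([.0345,0,.028])[None]).round(1))
print(st["tool_pos"],st["time"])
np.save("topf.npy",t,allow_pickle=True);np.save("sidef.npy",s,allow_pickle=True)
E
python3 fin.py
```

```text
orange px top 277.0
[[18, 0, 14, 11, 129], [48, 0, 2, 8, 9], [66, 6, 1, 7, 7], [31, 10, 36, 40, 697], [15, 12, 27, 26, 441]] [[24.2, 4.9], [48.9, 3.3], [66.0, 9.0], [52.8, 36.4], [27.2, 23.0]]
top [[208, 231, 8, 3, 18], [200, 233, 1, 1, 1], [210, 245, 7, 3, 15], [202, 247, 1, 1, 1]] [[211.4, 231.8], [200.0, 233.0], [212.9, 245.9], [202.0, 247.0]]
 predicted centre px [[210.5 239. ]]
side [[228, 168, 7, 16, 45], [214, 171, 8, 16, 47]] [[231.5, 174.4], [217.9, 177.6]]
 predicted centre px [[223.6 179.8]]
[ 0.52464293 -0.04278834  0.13335491] 18.0333
```

Run:
```python
from vis import *
L=lambda f:np.load(f,allow_pickle=True).item()
g=lambda c,k:c["image"][k[0]:k[1],k[2]:k[3]].astype(np.float32)@np.array([1,0,-1],np.float32)
def e(a,b,k):
    W=np.eye(2,3,dtype=np.float32); r,W=cv2.findTransformECC(g(a,k),g(b,k),W,cv2.MOTION_TRANSLATION,(3,300,1e-7)); return round(r,4),W[:,2]
o,l,f=L("side2.npy"),L("sidelast.npy"),L("sidef.npy"); k=(188,208,231,248)
print("side old-last",e(o,l,k),"last-final",e(l,f,k))
t0,tf=L("top2.npy"),L("topf.npy"); q=proj(t0,np.array([[.501-.152*0,.1297,.05]]))[0]; print(q)
k=(int(q[1])-12,int(q[1])+13,int(q[0])+1,int(q[0])+18); print("top old-final (px; 1px=2.6mm, +u downhill)",e(t0,tf,k))
from workcell import cams
n=cams.read_camera("side"); d=np.abs(n["image"][150:225,195:262].astype(int)-f["image"][150:225,195:262]).max(); print("motion diff",d)
```

```text
side old-last (0.9948, array([0.3573863 , 0.30415308], dtype=float32)) last-final (0.7723, array([ -1.1317515, -13.176767 ], dtype=float32))
[222.6492337  237.46306737]
top old-final (px; 1px=2.6mm, +u downhill) (0.9969, array([ 0.57060707, -0.1556424 ], dtype=float32))
motion diff 41
```

Request:
play_rows([
  [[-0.12,0,-0.1],[0,0,0]],
  [[-0.25,0,-0.2],[0,0,0]],
  [[-0.38,0,-0.3],[0,0,0]],
  [[-0.45,0,-0.35],[0,0,0]],
  [[-0.45,0,-0.35],[0,0,0]],
  [[-0.45,0,-0.35],[0,0,0]],
  [[-0.45,0,-0.35],[0,0,0]],
])

```text
time: 18.77
tool_pos: [0.545, -0.1807, 0.1377]
tcp_rot: [-1.702, -1.961, -0.572]
wrist_force: [0.1, 0.7, -0.8]
width: 0.999
grip_force: 0.0
```

Run:
```python
from vis import *
from workcell import cams,bot
L=lambda f:np.load(f,allow_pickle=True).item()
g=lambda c,k:c["image"][k[0]:k[1],k[2]:k[3]].astype(np.float32)@np.array([1,0,-1],np.float32)
def e(a,b,k):
    W=np.eye(2,3,dtype=np.float32); r,W=cv2.findTransformECC(g(a,k),g(b,k),W,cv2.MOTION_TRANSLATION,(3,300,1e-7)); return round(r,4),W[:,2]
a=cams.read_camera("side"); ta=cams.read_camera("top")
for _ in range(8): cams.read_camera("top")
b=cams.read_camera("side"); tb=cams.read_camera("top")
k=(188,208,231,248); print("side chock last->now",e(L("sidelast.npy"),a,k))
d=np.abs(a["image"][160:215,205:262].astype(float)-b["image"][160:215,205:262]); print("diff mean/max",d.mean(),d.max())
kr=(165,190,208,242); print("roller motion .5s",e(a,b,kr), "top old->now",e(L("top2.npy"),tb,(225,250,223,240)))
for c in(a,b):
    h=hsv(c); mb=((h[...,0]>100)&(h[...,0]<130)&(h[...,1]>110)&(h[...,2]>35)).astype(np.uint8)[150:215,195:262]
    print(cv2.connectedComponentsWithStats(mb)[3][1:].round(2).tolist())
print(bot.read_state()["tool_pos"],bot.read_state()["time"])
```

```text
side chock last->now (0.9992, array([-0.02649553,  0.06362884], dtype=float32))
diff mean/max 0.7562998405103668 7.0
roller motion .5s (1.0, array([0.00121803, 0.00315832], dtype=float32)) top old->now (0.9968, array([ 0.5849902 , -0.13320011], dtype=float32))
[[36.61, 24.45], [22.94, 27.85]]
[[36.65, 24.43], [22.87, 27.85]]
[ 0.54498482 -0.18226523  0.13707849] 19.3667
```

Nothing is moving: the roller rests against the chock and the hand is clear. Handing in.

```bash
python3 -c "
from workcell import bot
print(bot.finish_job())"
```

```text
the job is handed in; nothing more can be done
None
```

The job is handed in at about 19 s: the chock is on the yellow patch, slanted face uphill, with the roller at rest against it; while seating the roller I pushed the chock about 1.5–2 mm downhill, so it may sit 2–3 mm past the patch's lower edge.

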